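Clear round the seasoning canister and unscrew its cap

ROBOT

A 6-joint arm with a two-finger parallel gripper is mounted at the origin on the work surface. World frame = base frame: x ahead of the robot, y to its left, z up, the work surface at z = 0. Lengths are in m, angles in rad, forces in N, time in s.
With the tool pointing down it reaches from about 0.35 to 0.775 m from the base axis. Payload 7.3 kg.
Tool frame: the origin (TCP) lies midway between the tips of the shut fingers; the grasp point (between the pads) lies 19 mm behind it; z points along the fingers, y is the direction in which the jaws open and shut (so a half turn about z gives the same grasp; the last joint's range is limited). The gripper opens to 92 mm and grips with 3 to 60 N. Pads are 19 mm wide; open, the fingers measure 130 mm over their backs; the gripper's body (75 mm by 190 mm) begins 47 mm behind the grasp point.
Start: joints at [-1.364, 0.342, 1.524, -0, 1.275, -0.146], TCP at [0.181, -0.493, 0.227] pointing down, gripper open.
Joint ranges: [-2.53, 2.53], [-0.77, 2.02], [0.04, 2.7], [-1, 4.14], [0.28, 2.66], [-3.11, 3.11]. Speed limits (rad/s): [2.57, 2.57, 3.14, 3.14, 3.14, 3.14].

INTERFACE

Orientations are given as [roll, pitch, yaw] about the fixed x, y, z axes, in that order (R = Rz(yaw) Ry(pitch) Rx(roll)).
In Python, from cell import robot gives the robot as it stands.
- The arm moves only by the shell command python3 -m crank 'ROWS' [FORCE]. ROWS is a JSON object of lists of equal length, an entry for each row: "claw": the opening, from 0 (shut) to 1 (fully open); "delta_pos": the shift along the tool's x, y, z in units of 25 mm (1.0 is 25 mm), a list of three; "roll": the turn about the tool's z in units of 6 degrees (1.0 is 6 degrees). In form: {"claw": [claw, ...], "delta_pos": [[dx, dy, dz], ...], "roll": [roll, ...]}. A call has exactly 8 rows; each row is the pose to reach, as a shift and turn from the pose commanded when the call began, along the tool's axes at that moment; what a row does not reach only later rows make up. A row lasts 1/12 s, in which the tool goes at most 41.7 mm and 7.16 degrees, less where a joint would pass 70% of its speed; a pose out of reach is approached as far as the arm can. A call with a gripper value outside its range is refused whole. The fingers move at their own pace and stop on an object; FORCE is the grip in N (left out, the last holds). Time passes only in rows, so rows that repeat a pose let the fingers close, or fill a call up. It gives the time, the measured TCP pose, the force and the opening at its end, in the units of the state.
- robot.observe(): the state, without advancing time (a new reading comes with each control period).
- robot.read_camera(name): name is "side" or "top"; returns a dict with "color" (480x640x3 uint8, blue, green, red), "fx", "fy", "cx", "cy" (pixels), "k1" (the pictures are not rectified: a ray, as slopes to the right and down, at radius r is drawn at 1 + k1 r^2 times it, then the intrinsics apply), "rvec" (rotation vector, rad) and "tvec" (3), from world to camera coordinates, as OpenCV has them. Camera axes: x right, y down, z forward; pixel columns grow to the right and rows downward; lengths in m; the calibration is good to about 2 mm. A picture is of the moment at which its call begins. There is no depth.
- robot.hand_in(): hands the job in, once; it reports no verdict.
The state is a dict: "time": time; "qpos": joint angles; "qvel": joint speeds; "joint_efforts": joint torques, N m; "tool_pos": TCP position; "tool_rot": TCP orientation; "contact_force": force on the tool from outside, world axes, zero at the start; "torque": the same for the moment, N m; "opening": finger opening in m.
Only numpy, scipy, OpenCV 4.12 (cv2) and the standard library are available. Lean on these libraries where they do the work, as an engineer would, in place of code of your own. Each camera call takes 0.05 s, during which the arm holds its last target.

TASK

Clear the working room round the black-capped canister: lay the red-handled spoon in the white pan with the other utensil and the perforated mincer plate in the grey pan with the other plates. Then, with the canister staying down in its blue brace, unscrew its tight black cap anticlockwise, stop turning once the thread lets go, and lift it straight up just clear of the canister. Finish still holding the cap level just above the canister, with everything else on the bench left where it is.

Things in the scene. Friction and masses are not known exactly. Their poses are not given: they have to be found in the camera images.
- brace: blue square socket on an aluminium foot plate (150 x 83 mm, 6 mm thick), fixed to the table; outside 83 x 83 mm, 32 mm high, inside 67 x 67 mm, inner floor 8 mm above the table. It keeps the canister from turning. Origin under its centre, z up
- canister: bare metal square canister, 64 x 64 x 48 mm, 0.55 kg, standing loose in the brace with 1.5 mm play a side. Origin at the centre of this square body, 24 mm above its foot; z up, x and y along its sides. A round neck on top, 38 mm across, reaches 45 mm above the origin. The canister lifts out of the brace if the cap is pulled up before its thread is free
- cap: black ribbed screw cap with a yellow stripe, round, 60 mm across, 30 mm high, 60 g; origin at its centre, half-way up, z up. Tight, it sits about 43 mm above the canister's origin (75 mm above the table), its lower edge 3 mm above the flat shoulder. It unscrews anticlockwise seen from above, against 0.2 to 0.4 N m (a weak grip slips), rising 3 mm over 0.8 to 0.95 rad; then it lifts off
- cap_mark (a point): the yellow stripe on the cap's rim, 30 mm from the cap's axis along the cap's own x axis, half-way up. In the canister's axes its bearing from the cap's origin (atan2 of y, x) is -0.40 to -0.25 rad when tight; the thread is free from about +0.55 rad, and at about +1.2 rad it meets the next thread start
- seal (a joint): orange sprung seal under the cap, a 30 mm disc on top of the neck that pushes the cap up with about 20 N; m of rise, about 0.0015 when tight, 0.005 with the cap off (its top is then 57 mm above the canister's origin)
- spoon: serving spoon lying flat, 201 mm long: red handle 14 mm wide, 12 mm thick, running from 100 mm behind to 30 mm ahead of the origin along its x; then a steel stem and a 46 mm round bowl centred 78 mm ahead. Origin at the middle of the handle's thickness, near the balance point: grip here, across x. z up, 6 mm above what it lies on. About 90 g
- plate: round steel mincer plate with holes, 62 mm across, 10 mm thick, lying flat; origin at its centre, z up. About 160 g
- utensil_pan: WHITE open pan for utensils, 265 x 162 mm outside, 65 mm high, 4 mm walls and floor, fixed to the table; origin under its centre, long side along its x. A red-handled spoon, fixed, lies across it at the end of +x (x from 95 to 129 mm, up to 14 mm high); the rest is free
- parts_pan: GREY open pan for mincer plates, 265 x 162 mm outside, 65 mm high, 4 mm walls and floor, fixed to the table; origin under its centre, long side along its x. Two mincer plates, fixed, lie in it at the end of +x (x from 65 to 127 mm, up to 14 mm high); the rest is free
- spare_canister: decoy: a second square canister of the same kind, but with a WHITE cap; bystander, 64 x 64 x 81 mm, origin at the centre of its underside
- bowl: steel bowl, bystander, 130 mm across, 55 mm high, origin under its centre
- mug: white mug, bystander, 80 mm across (handle extra), 85 mm high, origin under its centre
- shaker: steel shaker, bystander, 50 mm across, 78 mm high, origin under its centre
- cutter: yellow biscuit cutter ring, bystander, 52 mm across, 35 mm high, origin under its centre

How it is judged:
By the outcome, as a careful person would: the job done as asked, in the order asked, and still so for the second after the job is handed in, while the arm keeps its last pose, push and grip.
It also fails if it takes over 72 s, if anything falls off the work surface, if the arm or the gripper's body presses on something with over 40 N, if the wrist force passes 120 N, or if a joint passes its speed limit or range.

## Working session

There is one attempt and no reset: what is moved stays moved. The work goes in short steps, Python scripts to look and compute and a shell command to move; the robot and the scene stay as the last step left them, time stands still between calls to the robot, and variables do not carry over. Pictures are saved under pics/ and viewed, and the job is handed in when it is done.

```bash
ls; mkdir -p pics
python3 - <<'E'
from cell import robot
import cv2
s=robot.observe()
print({k:(v if not hasattr(v,'tolist') else v.tolist()) for k,v in s.items()})
for n in("side","top"):
    d=robot.read_camera(n); cv2.imwrite(f"pics/{n}0.png",d["color"]); print(n,{k:v for k,v in d.items() if k!="color"})
E
```

```text
pics
{'time': 0.0, 'qpos': [-1.363988943372822, 0.3427060505811088, 1.5250172618795848, -1.7272084064697247e-05, 1.2754111926731322, -0.14600652996570432], 'qvel': [0.0011727642700371315, 2.1525133207267138e-05, 2.3696565411516975e-05, 9.142009390339663e-05, -0.0005718876775157014, 0.0001915988187511402], 'joint_efforts': [-0.0025233719497919083, -43.124470710754395, -24.422122836112976, 0.07151761092245579, 0.055840885033831, -0.00012410988802002976], 'tool_pos': [0.18133545848843516, -0.49224948967773846, 0.22605353921787902], 'tool_rot': [-3.140064804407386, -0.0002079807890613683, 0.35281879529238647], 'contact_force': [0.7144092725588175, 0.020918665437079466, 0.8621204972072334], 'torque': [-0.00648162667470945, -0.03240327923385928, 0.011555027529920926], 'opening': 0.09170979921712073}
side {'fx': 510.21260545906404, 'fy': 510.21260545906404, 'cx': 316.24901273902316, 'cy': 240.14119559768224, 'k1': -0.08590263170471876, 'rvec': array([ 0.97417034, -2.3726529 ,  1.12384229]), 'tvec': array([0.40269999, 0.28366459, 0.68726014])}
top {'fx': 499.7804079813732, 'fy': 499.7804079813732, 'cx': 327.7660580783669, 'cy': 240.2894369594358, 'k1': -0.09832294850258542, 'rvec': array([ 2.15784694, -2.04625984,  0.22810966]), 'tvec': array([-0.03659071,  0.55507712,  0.94029645])}
```

View pics/top0.png

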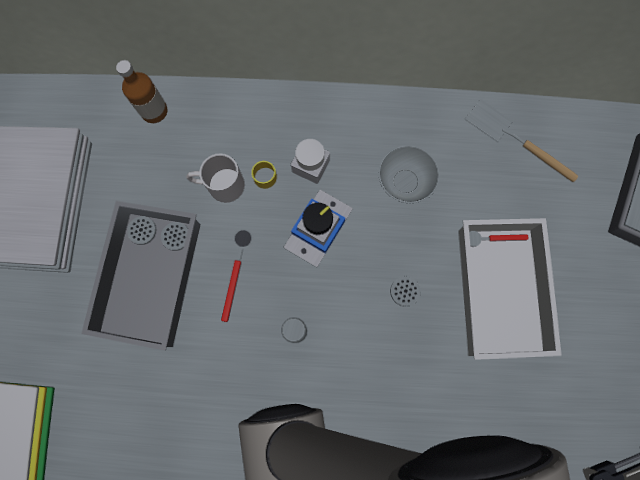

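View pics/side0.png

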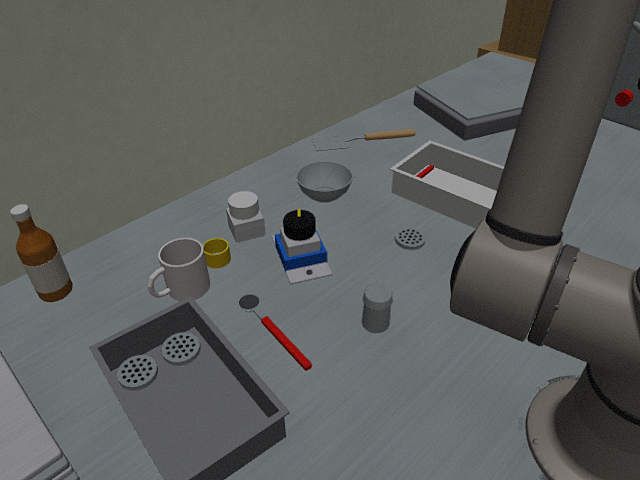

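The top view shows the spoon (handle about 222,320 to 237,262, bowl 243,239), plate (404,291), cap (318,219), brace, the grey pan on the left and the white pan on the right. I'll enlarge these.

Run:
```python
import cv2
im=cv2.imread("pics/top0.png")
for i,(x,y,w,h,f) in enumerate([(200,180,200,150,4),(380,180,200,190,3),(70,190,200,170,4)]):
    c=cv2.resize(im[y:y+h,x:x+w],None,fx=f,fy=f,interpolation=cv2.INTER_CUBIC)
    for k in range(0,w,20): cv2.putText(c,str(x+k),(k*f,10),0,.35,(0,255,255),1); cv2.line(c,(k*f,12),(k*f,18),(0,255,255),1)
    for k in range(0,h,20): cv2.putText(c,str(y+k),(0,k*f+4),0,.35,(0,255,255),1)
    cv2.imwrite(f"pics/c{i}.png",c[:600])
```

```text
(no output)
```

View pics/c0.png

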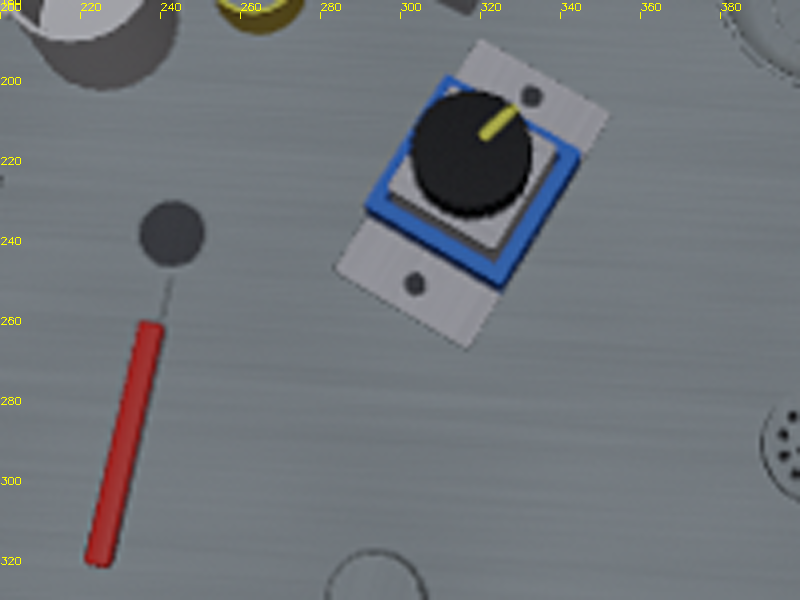

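View pics/c1.png

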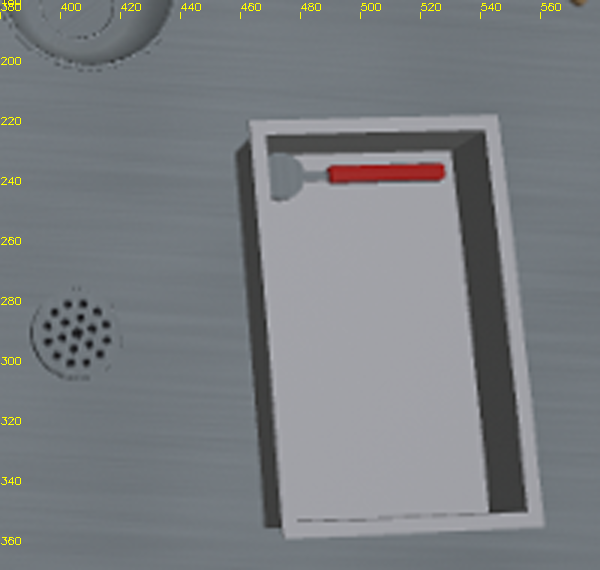

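View pics/c2.png

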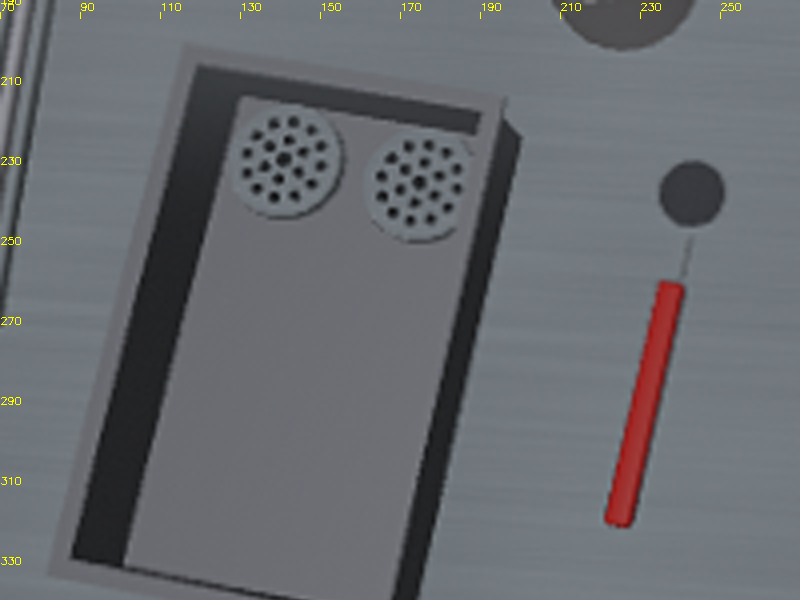

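```bash
cat > h.py <<'E'
import numpy as np, cv2
from cell import robot
import json
CAL={'side':dict(f=510.21260545906404,cx=316.24901273902316,cy=240.14119559768224,k1=-0.08590263170471876,rvec=[ 0.97417034, -2.3726529 ,  1.12384229],tvec=[0.40269999, 0.28366459, 0.68726014]),
'top':dict(f=499.7804079813732,cx=327.7660580783669,cy=240.2894369594358,k1=-0.09832294850258542,rvec=[ 2.15784694, -2.04625984,  0.22810966],tvec=[-0.03659071,  0.55507712,  0.94029645])}
def KD(c): return np.array([[c['f'],0,c['cx']],[0,c['f'],c['cy']],[0,0,1.]]),np.array([c['k1'],0,0,0,0.])
def w(cam,uv,z):
    c=CAL[cam];K,D=KD(c);uv=np.array(uv,float).reshape(-1,1,2)
    p=cv2.undistortPoints(uv,K,D).reshape(-1,2)
    R,_=cv2.Rodrigues(np.array(c['rvec']));o=-R.T@np.array(c['tvec'])
    d=np.c_[p,np.ones(len(p))]@R
    return o+d*((z-o[2])/d[:,2])[:,None]
def px(cam,P):
    c=CAL[cam];K,D=KD(c)
    return cv2.projectPoints(np.array(P,float).reshape(-1,3),np.array(c['rvec']),np.array(c['tvec']),K,D)[0].reshape(-1,2)
def shot(cam,name,crop=None,f=1):
    im=robot.read_camera(cam)['color']
    cv2.imwrite(f'pics/{name}_full.png',im)
    if crop:
        x,y,ww,h=crop; im=cv2.resize(im[y:y+h,x:x+ww],None,fx=f,fy=f,interpolation=cv2.INTER_CUBIC)
        for k in range(0,ww,20): cv2.putText(im,str(x+k),(k*f,10),0,.35,(0,255,255),1); cv2.line(im,(k*f,12),(k*f,18),(0,255,255),1)
        for k in range(0,h,20): cv2.putText(im,str(y+k),(0,k*f+4),0,.35,(0,255,255),1)
    cv2.imwrite(f'pics/{name}.png',im)
def st():
    s=robot.observe()
    print('t',round(s['time'],2),'pos',np.round(s['tool_pos'],4),'rot',np.round(s['tool_rot'],4),'F',np.round(s['contact_force'],1),'M',np.round(s['torque'],2),'op',round(s['opening'],4),'q',np.round(s['qpos'],2)); return s
def delta(x,y,z,yaw=None):
    "units for target TCP given tool pointing down; uses measured pose"
    from scipy.spatial.transform import Rotation as Ro
    s=st(); R=Ro.from_euler('xyz',s['tool_rot'])
    d=R.inv().apply(np.array([x,y,z])-s['tool_pos'])/.025
    r=None
    if yaw is not None:
        r=-(yaw-s['tool_rot'][2]); r=(r+np.pi/2)%np.pi-np.pi/2; r=np.degrees(r)/6
    print('d',np.round(d,3),'roll',r)
E
python3 - <<'E'
from h import *
np.set_printoptions(precision=4,suppress=True)
print('spoon',w('top',[(224.75,321),(237.75,260.5)],.012),w('top',[(243,238.5)],.004))
print('spoon side',w('side',[(309,366),(265,320)],.012))
print('cap',w('top',[(317.5,218.3),(321.5,213.5),(328.7,207.5)],.090))
b=w('top',[(311.75,199.25),(345,218.75),(325,249.5),(291.75,231.75)],.032);print('brace',b,b.mean(0))
f=w('top',[(320.25,190),(352,208.5),(316.75,267),(283.75,246.75)],.006);print('foot',f,f.mean(0),np.linalg.norm(np.roll(f,-1,0)-f,axis=1))
print('plate',w('top',[(405.3,291.3)],.01),w('side',[(410,238)],.01))
a=w('top',[(463.3,220.3),(545.7,218.3),(561.3,355),(475,359.3)],.065);print('white',a,a.mean(0),np.linalg.norm(np.roll(a,-1,0)-a,axis=1))
a=w('top',[(116.75,201),(196.75,214.5),(167,348),(82,333.75)],.065);print('grey',a,a.mean(0),np.linalg.norm(np.roll(a,-1,0)-a,axis=1))
print('mug',w('top',[(220,170)],.085),'cutter',w('top',[(264,174)],.035),'spare',w('top',[(310,153)],.081),'bowl',w('top',[(409,172)],.055),'shaker',w('top',[(293,329)],.078))
E
```

```text
spoon [[0.3872 0.1949 0.012 ]
 [0.514  0.1793 0.012 ]] [[0.5634 0.174  0.004 ]]
spoon side [[0.3864 0.1988 0.012 ]
 [0.5077 0.1843 0.012 ]]
cap [[ 0.593   0.0151  0.09  ]
 [ 0.6032  0.0078  0.09  ]
 [ 0.6163 -0.0057  0.09  ]]
brace [[ 0.6495  0.0316  0.032 ]
 [ 0.6107 -0.0402  0.032 ]
 [ 0.5432 -0.0021  0.032 ]
 [ 0.577   0.0688  0.032 ]] [0.5951 0.0145 0.032 ]
foot [[ 0.6795  0.0157  0.006 ]
 [ 0.6414 -0.0548  0.006 ]
 [ 0.5102  0.0135  0.006 ]
 [ 0.5498  0.0857  0.006 ]] [0.5952 0.015  0.006 ] [0.0801 0.1479 0.0823 0.1474]
plate [[ 0.4682 -0.1726  0.01  ]] [[ 0.4674 -0.1669  0.01  ]]
white [[ 0.6117 -0.2799  0.065 ]
 [ 0.6257 -0.4528  0.065 ]
 [ 0.3504 -0.4748  0.065 ]
 [ 0.3363 -0.3023  0.065 ]] [ 0.481  -0.3775  0.065 ] [0.1735 0.2761 0.173  0.2763]
grey [[0.6155 0.4338 0.065 ]
 [0.595  0.2619 0.065 ]
 [0.3259 0.2918 0.065 ]
 [0.3412 0.4664 0.065 ]] [0.4694 0.3635 0.065 ] [0.1731 0.2707 0.1753 0.2762]
mug [[0.6856 0.2192 0.085 ]] cutter [[0.6994 0.1364 0.035 ]] spare [[0.7332 0.0388 0.081 ]] bowl [[ 0.7129 -0.169   0.055 ]] shaker [[0.3764 0.0496 0.078 ]]
```

```bash
python3 -c "
from h import *
delta(.485,.184,.14,-.122)"
```

```text
t 0.1 pos [ 0.1813 -0.4923  0.2261] rot [-3.1402e+00 -2.0000e-04  3.5280e-01] F [0.1 0.7 0.1] M [-0.01 -0.01 -0.01] op 0.0917 q [-1.36  0.34  1.52 -0.    1.28 -0.15]
d [ 20.744 -21.185   3.478] roll 4.53361749014153
```

```bash
python3 -m crank '{"claw":[0.5,0.5,0.5,0.5,0.5,0.5,0.5,0.5],"delta_pos":[[2,-1,0],[4,-2,0],[5.5,-3,0],[7,-4.5,0],[8.2,-6,0.5],[9.4,-7.4,1],[10.6,-8.8,1],[11.6,-10,1]],"roll":[0.5,1,1.5,2,2.5,3,3.5,4.5]}' 20
python3 -c "
from h import *
delta(.485,.184,.10,-.122)"
```

```text
time: 0.77
tool_pos: [0.3463, -0.211, 0.2049]
tool_rot: [-3.141, 0.001, -0.113]
contact_force: [0.9, -0.9, 0.1]
opening: 0.0465
t 0.77 pos [ 0.3463 -0.211   0.2049] rot [-3.1406e+00  1.1000e-03 -1.1280e-01] F [ 0.9 -0.9  0.1] M [-0.01 -0.01 -0.01] op 0.0465 q [-0.74  0.15  1.86  0.    1.14  0.95]
d [  3.74  -16.318   4.207] roll 0.08780068722760859
```

```bash
python3 -m crank '{"claw":[0.5,0.5,0.5,0.5,0.5,0.5,0.5,0.5],"delta_pos":[[1,-1.4,0],[2,-2.8,0],[3,-4.2,0.5],[3,-5.8,1],[3.4,-7.4,1],[3.5,-9,1.5],[3.6,-10.4,2],[3.6,-11.5,2]],"roll":[0,0,0,0,0,0,0,0]}' 20
python3 -m crank '{"claw":[0.5,0.5,0.5,0.5,0.5,0.5,0.5,0.5],"delta_pos":[[0,-1,0],[0,-1.5,0],[0,-2,0],[0,-2.5,0],[0,-3,0],[0,-3,0],[0,-3,0],[0,-3,0]],"roll":[0,0,0,0,0,0,0,0]}' 20
python3 -c "
from h import *
delta(.485,.184,.06,-.122)
shot('top','t1',(180,200,160,140),5)"
```

```text
time: 1.43
tool_pos: [0.4662, 0.0654, 0.1532]
tool_rot: [-3.141, 0.004, -0.109]
contact_force: [-1.1, 0.0, -0.3]
opening: 0.0463
time: 2.1
tool_pos: [0.4755, 0.1364, 0.1554]
tool_rot: [3.141, 0.001, -0.11]
contact_force: [-0.6, 0.2, 0.1]
opening: 0.0459
t 2.1 pos [0.4755 0.1364 0.1554] rot [ 3.1411e+00  6.0000e-04 -1.1020e-01] F [-0.6  0.2  0.1] M [0.01 0.08 0.02] op 0.0459 q [ 0.12  0.36  1.71 -0.    1.07  1.81]
d [ 0.172 -1.936  3.813] roll 0.11237479332432453
```

View pics/t1_full.png

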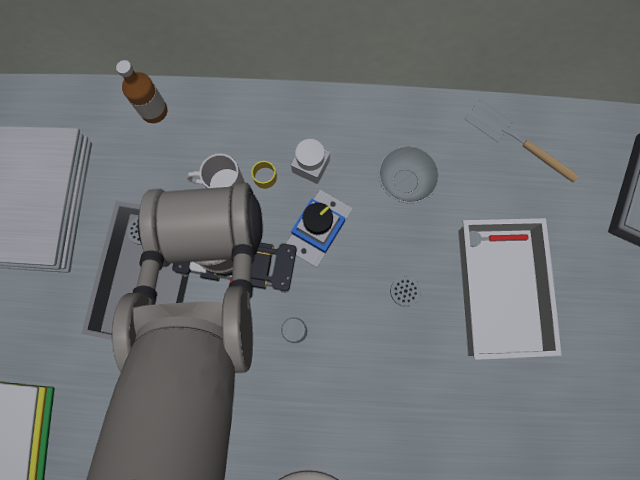

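```bash
python3 -m crank '{"claw":[0.5,0.5,0.5,0.5,0.5,0.5,0.5,0.5],"delta_pos":[[0.1,-1,0],[0.15,-1.7,1],[0.17,-1.94,2],[0.17,-1.94,3],[0.17,-1.94,3.7],[0.17,-1.94,3.8],[0.17,-1.94,3.8],[0.17,-1.94,3.8]],"roll":[0.1,0.1,0.1,0.1,0.1,0.1,0.1,0.1]}' 20
python3 -c "
from h import *
delta(.485,.184,.003,-.122)
shot('side','s1',(200,240,200,150),4)"
```

```text
time: 2.82
tool_pos: [0.486, 0.1843, 0.0615]
tool_rot: [-3.141, -0.001, -0.121]
contact_force: [0.6, -0.4, 0.9]
opening: 0.0456
t 2.82 pos [0.486  0.1843 0.0615] rot [-3.1413e+00 -1.2000e-03 -1.2150e-01] F [ 0.6 -0.4  0.9] M [0.04 0.01 0.02] op 0.0456 q [ 0.21  0.53  1.75 -0.    0.87  1.91]
d [-0.042  0.016  2.339] roll 0.004994724711356853
```

View pics/s1.png

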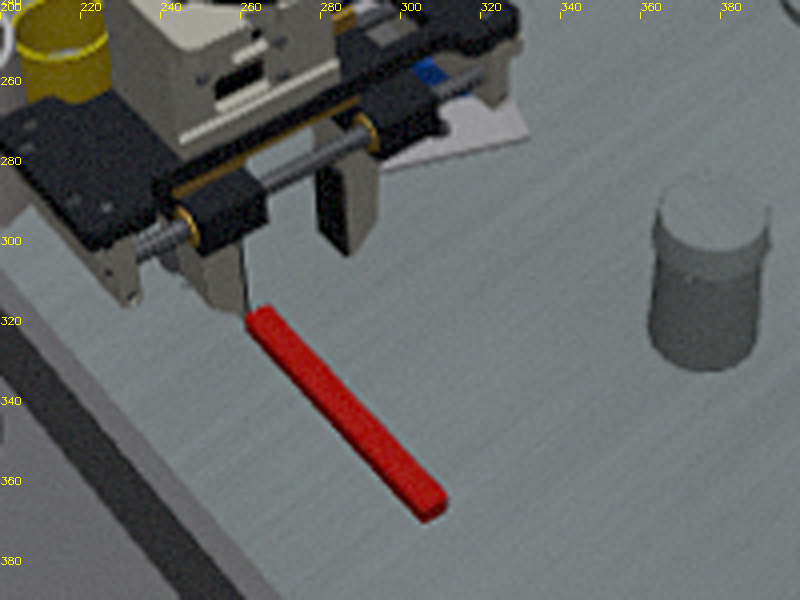

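```bash
python3 -m crank '{"claw":[0.5,0.5,0.5,0.5,0.5,0.2,0,0],"delta_pos":[[0,0,0.8],[0,0,1.5],[0,0,2],[0,0,2.3],[0,0,2.34],[0,0,2.34],[0,0,2.34],[0,0,2.34]],"roll":[0,0,0,0,0,0,0,0]}' 25
python3 -m crank '{"claw":[0,0,0,0,0,0,0,0],"delta_pos":[[0,0,0],[0,0,0],[0,0,0],[0,0,0],[0,0,0],[0,0,0],[0,0,0],[0,0,0]],"roll":[0,0,0,0,0,0,0,0]}' 25
```

```text
time: 3.53
tool_pos: [0.4861, 0.1848, 0.0031]
tool_rot: [-3.141, -0.002, -0.121]
contact_force: [0.5, -0.3, 0.1]
opening: 0.0303
time: 4.2
tool_pos: [0.4856, 0.1847, 0.0026]
tool_rot: [-3.141, -0.001, -0.121]
contact_force: [-1.9, -0.0, 6.5]
opening: 0.014
```

```bash
python3 -m crank '{"claw":[0,0,0,0,0,0,0,0],"delta_pos":[[0,0,-0.5],[0,0,-1.2],[0,0,-2],[0,0,-3],[0,0,-4],[0,0,-5],[0,0,-6],[0,0,-6.8]],"roll":[0,0,0,0,0,0,0,0]}' 25
python3 -c "
from h import *
delta(.4635,-.371,.17,-.122)
shot('side','s2')"
```

```text
time: 4.87
tool_pos: [0.4853, 0.1848, 0.1737]
tool_rot: [-3.141, -0.001, -0.121]
contact_force: [0.7, 0.5, -1.7]
opening: 0.0136
t 4.87 pos [0.4853 0.1848 0.1737] rot [-3.1413e+00 -8.0000e-04 -1.2050e-01] F [ 0.7  0.5 -1.7] M [ 0.01  0.06 -0.01] op 0.0136 q [ 0.22  0.38  1.62 -0.    1.14  1.91]
d [ 1.806 22.174  0.143] roll 0.013852272554577558
```

View pics/s2.png

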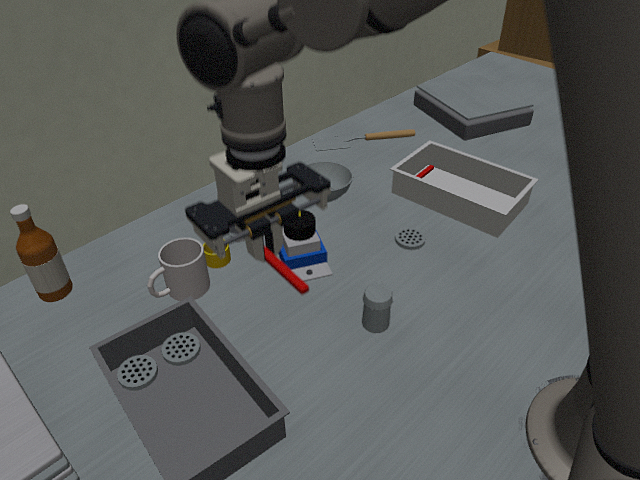

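The spoon is held level and clear of everything. Next I'll carry it to the white pan.

```bash
python3 -m crank '{"claw":[0,0,0,0,0,0,0,0],"delta_pos":[[0,1,0],[0.2,2.4,0],[0.4,3.9,0],[0.6,5.4,0],[0.8,6.9,0],[1,8.4,0],[1.1,9.9,0],[1.2,11.4,0]],"roll":[0,0,0,0,0,0,0,0]}' 25
python3 -m crank '{"claw":[0,0,0,0,0,0,0,0],"delta_pos":[[0.1,1.5,0],[0.2,3,0],[0.3,4.5,0],[0.4,6,0],[0.5,7.5,0],[0.55,9,0],[0.6,10,0],[0.6,10.7,0]],"roll":[0,0,0,0,0,0,0,0]}' 25
python3 -m crank '{"claw":[0,0,0,0,0,0,0,0],"delta_pos":[[0,0,0],[0,0,0],[0,0,0],[0,0,0],[0,0,0.3],[0,0,0.6],[0,0,0.9],[0,0,1.2]],"roll":[0,0,0,0,0,0,0,0]}' 25
python3 -c "
from h import *
delta(.4635,-.371,.08,-.122)
shot('side','s3');shot('top','t3',(430,190,160,190),3)"
```

```text
time: 5.58
tool_pos: [0.4801, -0.1035, 0.1715]
tool_rot: [-3.141, 0.001, -0.121]
contact_force: [0.7, -0.6, -0.5]
opening: 0.0137
time: 6.25
tool_pos: [0.4625, -0.372, 0.171]
tool_rot: [-3.141, 0.001, -0.123]
contact_force: [1.3, -0.5, -1.2]
opening: 0.0139
time: 6.92
tool_pos: [0.4634, -0.3686, 0.141]
tool_rot: [-3.141, 0.001, -0.12]
contact_force: [-0.5, -0.1, -0.9]
opening: 0.0137
t 6.92 pos [ 0.4634 -0.3686  0.141 ] rot [-3.1411e+00  7.0000e-04 -1.2010e-01] F [-0.5 -0.1 -0.9] M [0.09 0.05 0.03] op 0.0137 q [-0.8   0.54  1.45 -0.    1.15  0.89]
d [0.019 0.096 2.441] roll 0.018121604068097857
```

View pics/s3.png

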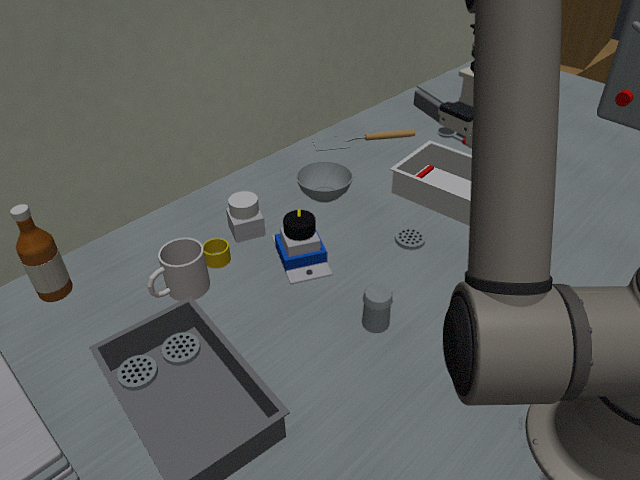

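View pics/t3.png

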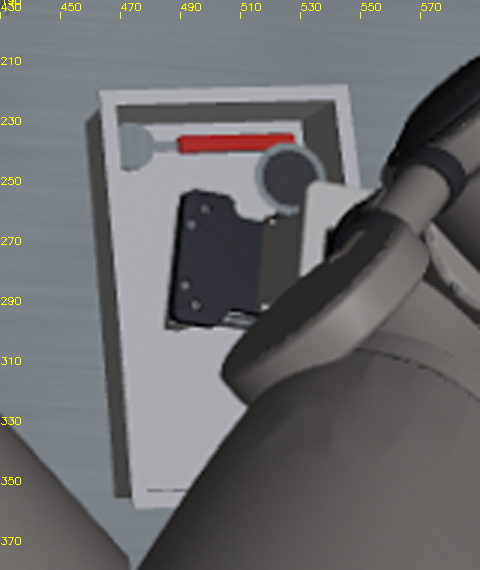

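```bash
python3 -c "
from h import *
np.set_printoptions(precision=4,suppress=True)
b=w('top',[(526.7,249.3)],.143)[0];print('bowl',b)
f=w('top',[(473,239.5),(491,239),(527,237.5)],.012);print(f)
c=np.array([.481,-.3775]);a=.081
R=np.array([[np.cos(a),-np.sin(a)],[np.sin(a),np.cos(a)]])
print('bowl in pan',(b[:2]-c)@R,'fixed',(f[:,:2]-c)@R)
fl=w('top',[(474,231),(529.5,231)],.004);print((fl[:,:2]-c)@R)
"
```

```text
bowl [ 0.5405 -0.3785  0.143 ]
[[ 0.5855 -0.3147  0.012 ]
 [ 0.5886 -0.3538  0.012 ]
 [ 0.5962 -0.4329  0.012 ]]
bowl in pan [ 0.0592 -0.0058] fixed [[ 0.1092  0.0541]
 [ 0.1092  0.0149]
 [ 0.1103 -0.0645]]
[[ 0.1296  0.0477]
 [ 0.1263 -0.0752]]
```

```bash
python3 -m crank '{"claw":[0,0,0,0,0,0,0,0],"delta_pos":[[0,0.05,0.8],[0,0.1,1.6],[0,0.1,2.4],[0,0.1,3.2],[0,0.1,4],[0,0.1,4.6],[0,0.1,5],[0,0.1,5.1]],"roll":[0,0,0,0,0,0,0,0]}' 25
python3 -m crank '{"claw":[0,0,0,0,0,0,0,0],"delta_pos":[[0,0,0.1],[0,0,0.2],[0,0,0.22],[0,0,0.25],[0,0,0.25],[0,0,0.25],[0,0,0.25],[0,0,0.25]],"roll":[0,0,0,0,0,0,0,0]}' 25
```

```text
time: 7.68
tool_pos: [0.4624, -0.3711, 0.0129]
tool_rot: [-3.14, 0.002, -0.121]
contact_force: [0.1, 0.4, -0.7]
opening: 0.0135
time: 8.35
tool_pos: [0.4632, -0.3718, 0.0086]
tool_rot: [3.141, -0.0, -0.121]
contact_force: [0.3, -0.0, -0.6]
opening: 0.0138
```

```bash
python3 -m crank '{"claw":[0.1,0.2,0.3,0.35,0.35,0.35,0.35,0.35],"delta_pos":[[0,0,0.05],[0,0,0.05],[0,0,0],[0,0,0],[0,0,0],[0,0,-0.5],[0,0,-1.2],[0,0,-2]],"roll":[0,0,0,0,0,0,0,0]}' 25
python3 -m crank '{"claw":[0.6,0.8,1,1,1,1,1,1],"delta_pos":[[0,0,-0.8],[0,0,-1.6],[0,0,-2.4],[0,0,-3.2],[0,-0.5,-4],[0,-1.5,-4],[0,-2.5,-4],[0,-4,-4]],"roll":[0,0,0,0,0,0,0,0]}' 40
python3 -c "
from h import *
delta(.468,-.171,.08,-.122)
shot('top','t4',(430,190,160,190),3)"
```

```text
time: 9.02
tool_pos: [0.4626, -0.3712, 0.0581]
tool_rot: [-3.14, 0.002, -0.121]
contact_force: [0.4, 0.4, -0.3]
opening: 0.032
time: 9.68
tool_pos: [0.4752, -0.2733, 0.1589]
tool_rot: [3.14, -0.002, -0.123]
contact_force: [1.0, -0.1, 1.2]
opening: 0.0808
t 9.68 pos [ 0.4752 -0.2733  0.1589] rot [ 3.140e+00 -1.600e-03 -1.231e-01] F [ 1.  -0.1  1.2] M [0.02 0.02 0.02] op 0.0808 q [-0.66  0.45  1.56 -0.    1.13  1.03]
d [-0.793 -4.03   3.148] roll -0.010790911611394638
```

View pics/t4_full.png

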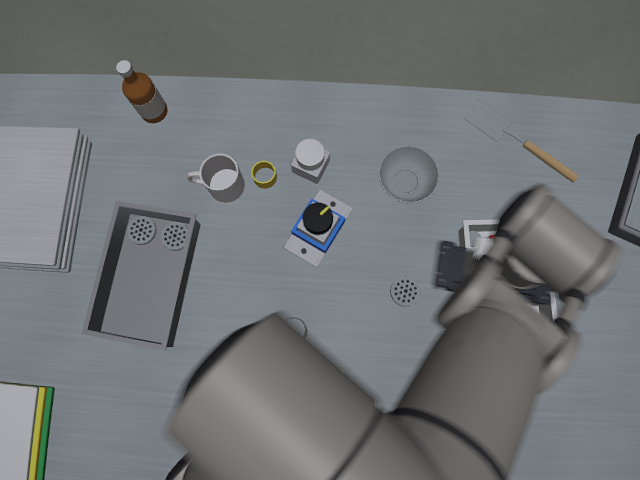

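```bash
python3 -m crank '{"claw":[1,1,1,1,1,1,1,1],"delta_pos":[[-0.2,-1,0],[-0.5,-2.4,0],[-0.7,-3.6,0],[-0.8,-4.03,0.5],[-0.8,-4.03,1.5],[-0.8,-4.03,2.5],[-0.8,-4.03,3.1],[-0.8,-4.03,3.1]],"roll":[0,0,0,0,0,0,0,0]}' 40
python3 -c "
from h import *
delta(.468,-.171,.003,-.122)
shot('top','t5',(360,200,220,180),3);shot('side','s5',(340,190,160,100),5)"
```

```text
time: 10.4
tool_pos: [0.4656, -0.1689, 0.0782]
tool_rot: [-3.14, 0.005, -0.12]
contact_force: [-0.9, 0.1, -0.8]
opening: 0.0914
t 10.4 pos [ 0.4656 -0.1689  0.0782] rot [-3.1395  0.0054 -0.1203] F [-0.9  0.1 -0.8] M [ 0.07  0.04 -0.  ] op 0.0914 q [-0.5   0.47  1.79 -0.    0.88  1.19]
d [0.12  0.077 3.007] roll 0.016212120308182275
```

View pics/t5.png

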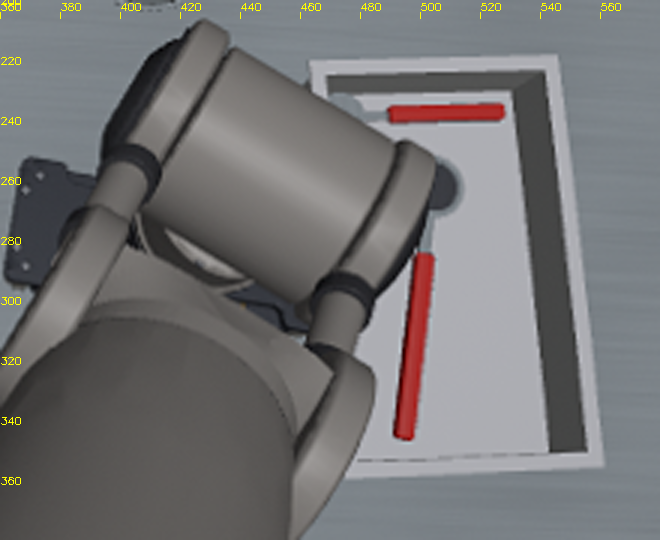

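View pics/s5.png

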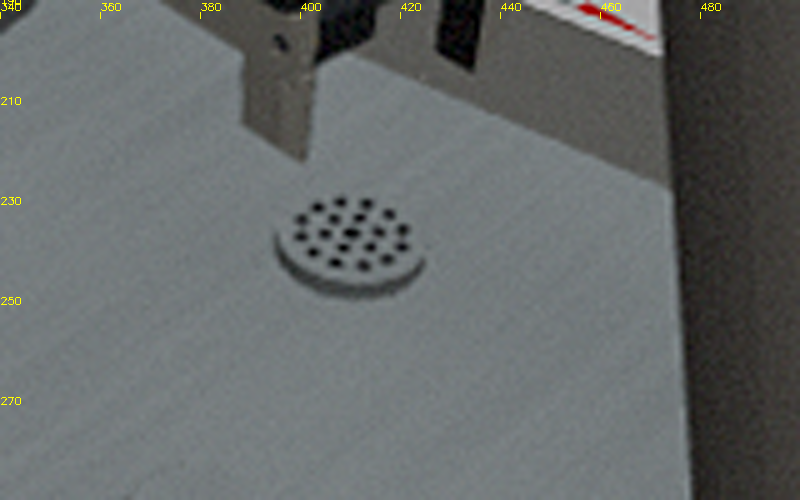

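The spoon lies flat in the white pan beside the fixed one. Next I'll descend over the plate.

```bash
python3 -m crank '{"claw":[1,1,1,1,1,1,1,1],"delta_pos":[[0.1,0.05,0.8],[0.1,0.05,1.6],[0.1,0.05,2.3],[0.1,0.05,2.8],[0.1,0.05,2.98],[0.1,0.05,2.98],[0.1,0.05,2.98],[0.1,0.05,2.98]],"roll":[0,0,0,0,0,0,0,0]}' 40
python3 -m crank '{"claw":[0.6,0.4,0.4,0.4,0.4,0.4,0.4,0.4],"delta_pos":[[0,0,0],[0,0,0],[0,0,0],[0,0,0],[0,0,0],[0,0,0],[0,0,0],[0,0,0]],"roll":[0,0,0,0,0,0,0,0]}' 30
python3 -m crank '{"claw":[0,0,0,0,0,0,0,0],"delta_pos":[[0,0,0],[0,0,0],[0,0,0],[0,0,-0.05],[0,0,-0.2],[0,0,-0.5],[0,0,-1],[0,0,-1.8]],"roll":[0,0,0,0,0,0,0,0]}' 40
python3 -c "
from h import *
delta(.4396,.367,.15,-.122)
shot('side','s6',(340,150,160,140),5)"
```

```text
time: 11.17
tool_pos: [0.4707, -0.1721, 0.0077]
tool_rot: [3.141, -0.002, -0.121]
contact_force: [-0.4, 0.6, 0.9]
opening: 0.0917
time: 11.83
tool_pos: [0.4699, -0.1718, 0.0066]
tool_rot: [3.141, -0.0, -0.121]
contact_force: [-0.7, 0.2, 2.1]
opening: 0.0602
time: 12.5
tool_pos: [0.4686, -0.1708, 0.0508]
tool_rot: [-3.14, 0.004, -0.121]
contact_force: [0.1, 0.4, -1.5]
opening: 0.0599
t 12.5 pos [ 0.4686 -0.1708  0.0508] rot [-3.1401  0.0036 -0.1208] F [ 0.1  0.4 -1.5] M [0.02 0.04 0.02] op 0.0599 q [-0.5   0.52  1.81  0.    0.82  1.19]
d [ -3.756 -21.223  -3.922] roll 0.01175416340603161
```

View pics/s6.png

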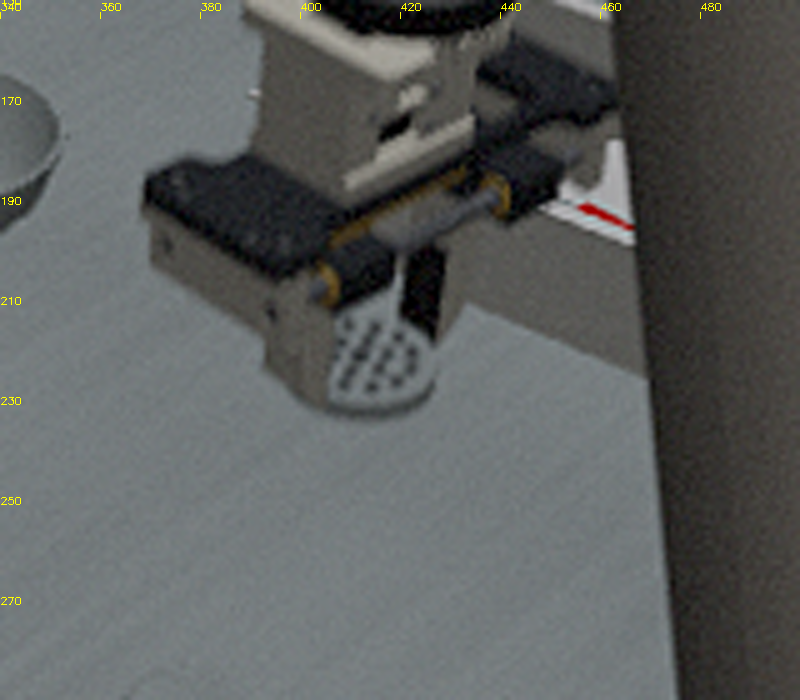

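```bash
python3 -m crank '{"claw":[0,0,0,0,0,0,0,0],"delta_pos":[[0,0,-1.2],[0,-0.3,-2.6],[-0.1,-1.2,-3.6],[-0.3,-2.6,-4],[-0.5,-4.1,-4],[-0.8,-5.6,-4],[-1,-7.1,-4],[-1.2,-8.6,-4]],"roll":[0,0,0,0,0,0,0,0]}' 40
python3 -m crank '{"claw":[0,0,0,0,0,0,0,0],"delta_pos":[[-0.3,-1.5,0],[-0.6,-3,0],[-0.9,-4.5,0],[-1.2,-6,0],[-1.5,-7.5,0],[-1.8,-9,0],[-2.1,-10.4,0],[-2.3,-11.6,0]],"roll":[0,0,0,0,0,0,0,0]}' 40
python3 -m crank '{"claw":[0,0,0,0,0,0,0,0],"delta_pos":[[-0.2,-0.6,0],[-0.2,-0.9,0],[-0.2,-0.9,0],[-0.2,-0.9,0.2],[-0.2,-0.9,0.6],[-0.2,-0.9,1],[-0.2,-0.9,1.4],[-0.2,-0.9,1.6]],"roll":[0,0,0,0,0,0,0,0]}' 40
python3 -c "
from h import *
delta(.4396,.367,.012,-.122)
shot('side','s7',(60,250,250,200),3);shot('top','t7',(60,180,200,190),3)"
```

```text
time: 13.22
tool_pos: [0.4653, 0.0472, 0.1516]
tool_rot: [-3.141, -0.0, -0.121]
contact_force: [0.8, 0.8, -2.4]
opening: 0.0598
time: 13.88
tool_pos: [0.4426, 0.3428, 0.1513]
tool_rot: [-3.141, 0.0, -0.12]
contact_force: [0.0, -1.0, -1.7]
opening: 0.0598
time: 14.55
tool_pos: [0.4409, 0.3619, 0.1091]
tool_rot: [3.139, 0.002, -0.122]
contact_force: [-0.6, -0.3, -1.8]
opening: 0.06
t 14.55 pos [0.4409 0.3619 0.1091] rot [ 3.1394e+00  2.5000e-03 -1.2200e-01] F [-0.6 -0.3 -1.8] M [0.03 0.02 0.03] op 0.06 q [ 0.55  0.54  1.55 -0.    1.05  2.25]
d [-0.066 -0.207  3.884] roll -0.00021166008878492387
```

View pics/s7.png

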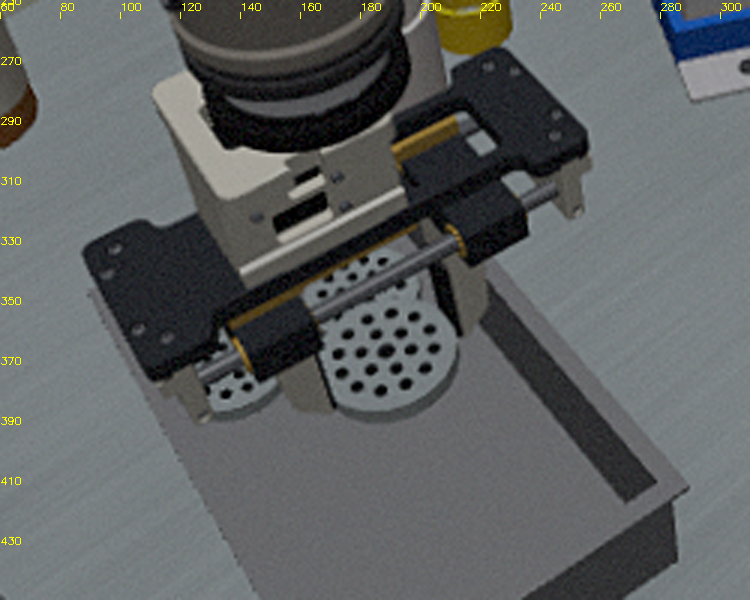

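View pics/t7.png

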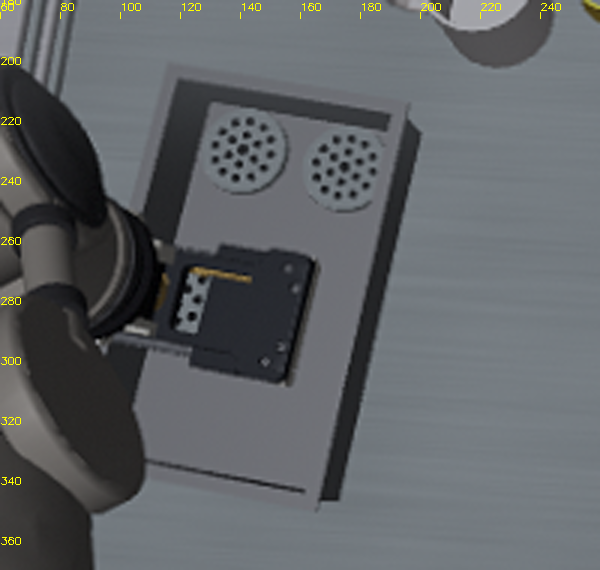

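```bash
python3 -c "
from h import *
p=w('side',[(189.3,366.7)],.1125)[0];print('plate',p)
c=np.array([.4694,.3635]);a=-.115
R=np.array([[np.cos(a),-np.sin(a)],[np.sin(a),np.cos(a)]]);print((p[:2]-c)@R)"
python3 -m crank '{"claw":[0,0,0,0,0,0,0,0],"delta_pos":[[0,-0.1,0.6],[0,-0.1,1.3],[0,-0.1,2],[0,-0.1,2.7],[0,-0.1,3.3],[0,-0.1,3.6],[0,-0.1,3.6],[0,-0.1,3.6]],"roll":[0,0,0,0,0,0,0,0]}' 40
python3 -m crank '{"claw":[0,0,0,0,0,0,0,0],"delta_pos":[[0,0,0.1],[0,0,0.15],[0,0,0.2],[0,0,0.25],[0,0,0.25],[0,0,0.25],[0,0,0.25],[0,0,0.25]],"roll":[0,0,0,0,0,0,0,0]}' 40
```

```text
plate [0.44155267 0.36232734 0.1125    ]
[-0.02752883 -0.0043603 ]
time: 15.32
tool_pos: [0.4421, 0.3658, 0.0217]
tool_rot: [-3.142, -0.0, -0.121]
contact_force: [0.0, 0.4, -1.7]
opening: 0.0599
time: 15.98
tool_pos: [0.4418, 0.3657, 0.0152]
tool_rot: [3.142, -0.0, -0.121]
contact_force: [0.7, -0.1, -2.5]
opening: 0.0598
```

```bash
python3 -m crank '{"claw":[0,0,0,0,0.7,0.75,0.8,0.8],"delta_pos":[[0,0,0.08],[0,0,0.14],[0,0,0.14],[0,0,0.14],[0,0,0.14],[0,0,0.1],[0,0,0.1],[0,0,0]],"roll":[0,0,0,0,0,0,0,0]}' 40
python3 -m crank '{"claw":[0.85,0.85,0.85,0.85,0.9,1,1,1],"delta_pos":[[0,0,-0.2],[0,0,-0.8],[0,0,-1.8],[0,0,-2.8],[0,0,-3.8],[0,0,-4.8],[0,0,-5.4],[0,0,-6]],"roll":[0,0,0,0,0,0,0,0]}' 40
python3 -c "
from h import *
shot('side','s8',(60,250,250,200),3)
np.set_printoptions(precision=4,suppress=True)
delta(.594,.0148,.14,-.487)"
```

```text
time: 16.65
tool_pos: [0.4418, 0.3657, 0.0151]
tool_rot: [3.141, 0.0, -0.121]
contact_force: [0.2, -0.1, -0.8]
opening: 0.0732
time: 17.32
tool_pos: [0.4421, 0.3659, 0.1674]
tool_rot: [-3.14, -0.002, -0.121]
contact_force: [0.6, 0.1, -0.9]
opening: 0.0914
t 17.37 pos [0.4432 0.3667 0.1701] rot [-3.1374 -0.0054 -0.1206] F [1.5 0.7 2.4] M [ 0.08 -0.06  0.04] op 0.0915 q [ 0.56  0.48  1.47 -0.    1.18  2.25]
d [ 7.675 13.252  1.19 ] roll 3.498652650008076
```

View pics/s8.png

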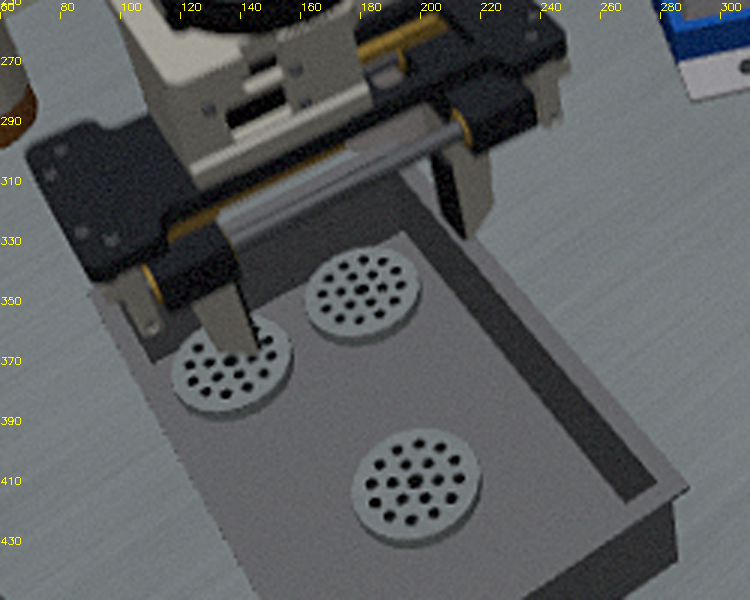

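```bash
python3 -m crank '{"claw":[1,1,1,1,1,1,1,1],"delta_pos":[[0.3,0.8,0],[1,2,0],[1.8,3.2,0],[2.5,4.4,0],[3.3,5.7,0],[4,7,0],[4.8,8.2,0],[5.5,9.5,0]],"roll":[0.5,1,1.5,2,2.5,3,3.3,3.5]}' 40
python3 -c "
from h import *
delta(.594,.0148,.16,-.487)
shot('side','s9',(250,180,110,110),5)"
```

```text
time: 18.03
tool_pos: [0.5503, 0.1118, 0.1651]
tool_rot: [-3.141, -0.0, -0.489]
contact_force: [0.7, -0.3, 0.8]
opening: 0.0919
t 18.03 pos [0.5503 0.1118 0.1651] rot [-3.1413e+00 -4.0000e-04 -4.8890e-01] F [ 0.7 -0.3  0.8] M [0.11 0.02 0.02] op 0.0919 q [0.06 0.46 1.51 0.   1.16 2.12]
d [3.366 2.603 0.203] roll -0.017931325879936306
```

View pics/s9.png

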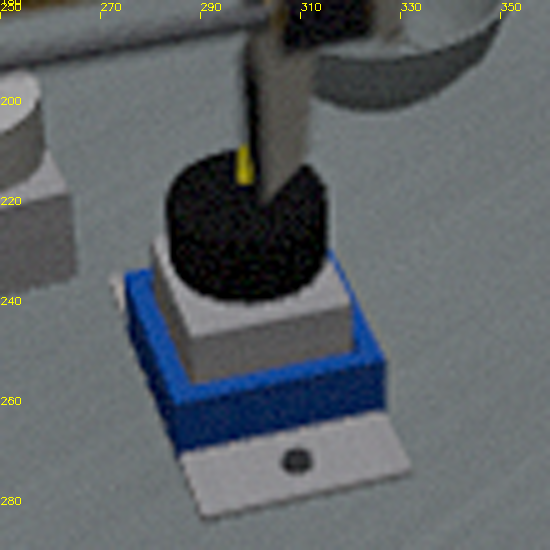

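```bash
python3 -c "
from h import *
t=np.linspace(0,2*np.pi,100)
for c in [(.594,.0148),(.594,.0118),(.597,.0148)]:
  for z in(.06,.09):
    P=np.c_[c[0]+.03*np.cos(t),c[1]+.03*np.sin(t),0*t+z]
    for cam in('side','top'):
      p=px(cam,P);print(c,z,cam,p.min(0).round(1),p.max(0).round(1))
"
python3 - <<'E'
import cv2
im=cv2.imread('pics/top0.png').astype(int)
m=(im.max(2)<60);m[:190]=0;m[250:]=0;m[:,:295]=0;m[:,345:]=0
import numpy as np
ys,xs=np.nonzero(m);print('top dark',np.percentile(xs,[0,1,99,100]),np.percentile(ys,[0,1,99,100]))
im=cv2.imread('pics/side0.png').astype(int)
m=(im.max(2)<50);m[:200]=0;m[245:]=0;m[:,:275]=0;m[:,325:]=0
ys,xs=np.nonzero(m);print('side dark',np.percentile(xs,[0,1,99,100]),np.percentile(ys,[0,1,99,100]))
E
```

```text
(0.594, 0.0148) 0.06 side [285.5 222. ] [317.  241.4]
(0.594, 0.0148) 0.06 top [303.1 207.5] [332.8 236.1]
(0.594, 0.0148) 0.09 side [284.6 209.4] [316.8 228.6]
(0.594, 0.0148) 0.09 top [302.4 203.2] [332.9 232.7]
(0.594, 0.0118) 0.06 side [286.6 221.3] [318.1 240.7]
(0.594, 0.0118) 0.06 top [304.6 207.6] [334.3 236.2]
(0.594, 0.0118) 0.09 side [285.8 208.8] [317.9 227.9]
(0.594, 0.0118) 0.09 top [304.  203.3] [334.5 232.7]
(0.597, 0.0148) 0.06 side [284.4 221.3] [315.9 240.7]
(0.597, 0.0148) 0.06 top [303.2 206.1] [332.8 234.7]
(0.597, 0.0148) 0.09 side [283.6 208.8] [315.7 227.9]
(0.597, 0.0148) 0.09 top [302.5 201.8] [333.  231.2]
top dark [296. 303. 332. 334.] [202.   203.   242.49 249.  ]
side dark [276. 284. 314. 324.] [200. 210. 239. 244.]
```

```bash
python3 -m crank '{"claw":[1,1,1,1,1,1,1,1],"delta_pos":[[0.8,0.6,0],[1.6,1.2,0],[2.4,1.9,0],[3.1,2.4,0],[3.4,2.6,0.4],[3.4,2.6,0.9],[3.4,2.6,1.4],[3.4,2.6,1.8]],"roll":[0,0,0,0,0,0,0,0]}' 40
python3 -m crank '{"claw":[1,1,1,1,1,1,1,1],"delta_pos":[[0,0,0],[0,0,0],[0,0,0],[0,0,0],[0,0,0],[0,0,0],[0,0,0],[0,0,0]],"roll":[0,0,0,0,0,0,0,0]}' 40
python3 -c "
from h import *
delta(.595,.015,.063,-.487)
shot('side','s10',(230,160,150,120),5);shot('top','t10',(240,140,160,120),5)"
```

```text
time: 18.75
tool_pos: [0.5935, 0.0167, 0.1182]
tool_rot: [3.141, 0.002, -0.487]
contact_force: [-0.1, -0.1, 0.2]
opening: 0.092
time: 19.42
tool_pos: [0.5944, 0.0162, 0.1204]
tool_rot: [-3.141, -0.0, -0.487]
contact_force: [-0.7, 0.2, 0.2]
opening: 0.0918
t 19.42 pos [0.5944 0.0162 0.1204] rot [-3.1415e+00 -4.0000e-04 -4.8730e-01] F [-0.7  0.2  0.2] M [ 0.1   0.05 -0.04] op 0.0918 q [-0.1   0.57  1.47 -0.    1.11  1.96]
d [0.041 0.03  2.295] roll -0.0031367447414708816
```

View pics/s10.png

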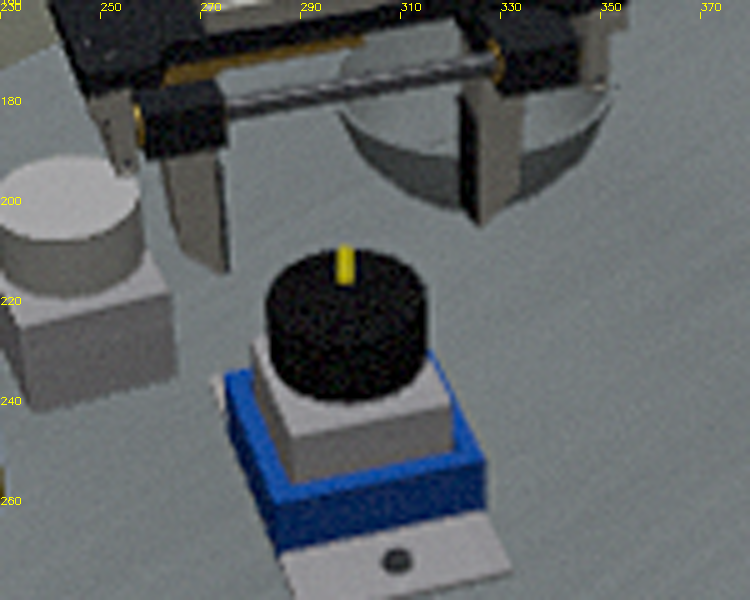

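View pics/t10.png

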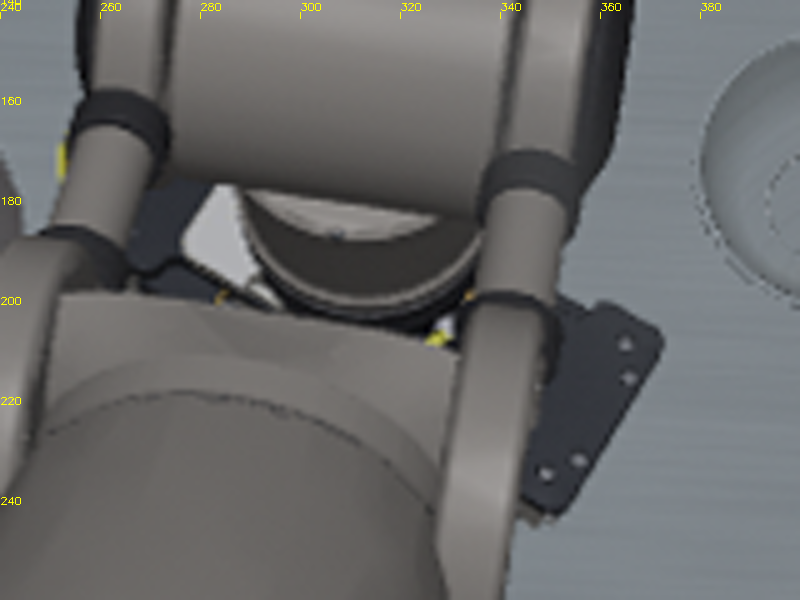

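```bash
python3 -m crank '{"claw":[1,1,1,1,1,1,1,1],"delta_pos":[[0.03,0.03,0.5],[0.03,0.03,1],[0.03,0.03,1.5],[0.03,0.03,1.9],[0.03,0.03,2.15],[0.03,0.03,2.25],[0.03,0.03,2.25],[0.03,0.03,2.25]],"roll":[0,0,0,0,0,0,0,0]}' 20
python3 -m crank '{"claw":[0.8,0.7,0.65,0.6,0.5,0.5,0.5,0.5],"delta_pos":[[0,0,0],[0,0,0],[0,0,0],[0,0,0],[0,0,0],[0,0,0],[0,0,0],[0,0,0]],"roll":[0,0,0,0,0,0,0,0]}' 15
python3 -c "
from h import *
st()"
```

```text
time: 20.18
tool_pos: [0.595, 0.0151, 0.0643]
tool_rot: [-3.141, -0.001, -0.487]
contact_force: [-0.1, 0.3, -0.3]
opening: 0.0917
time: 20.85
tool_pos: [0.5949, 0.0153, 0.064]
tool_rot: [-3.141, -0.001, -0.487]
contact_force: [1.5, 1.6, 0.1]
opening: 0.0602
t 20.85 pos [0.5949 0.0153 0.064 ] rot [-3.1412e+00 -5.0000e-04 -4.8720e-01] F [1.5 1.6 0.1] M [ 0.32 -0.09 -0.01] op 0.0602 q [-0.1   0.63  1.52  0.    0.98  1.95]
```

```bash
python3 -m crank '{"claw":[0,0,0,0,0,0,0,0],"delta_pos":[[0,0,0],[0,0,0],[0,0,0],[0,0,0],[0,0,0],[0,0,0],[0,0,0],[0,0,0]],"roll":[0,0,0,0,0,0,0,0]}' 60
python3 -m crank '{"claw":[0,0,0,0,0,0,0,0],"delta_pos":[[0,0,0],[0,0,-0.01],[0,0,-0.015],[0,0,-0.02],[0,0,-0.025],[0,0,-0.03],[0,0,-0.035],[0,0,-0.035]],"roll":[-0.3,-0.7,-1.1,-1.5,-1.8,-2.1,-2.4,-2.4]}' 60
python3 -c "
from h import *
st()
shot('side','s11',(230,160,150,120),5)"
```

```text
time: 21.52
tool_pos: [0.5949, 0.0153, 0.064]
tool_rot: [-3.141, -0.0, -0.487]
contact_force: [1.3, 2.4, 2.9]
opening: 0.0597
time: 22.18
tool_pos: [0.5943, 0.0145, 0.0647]
tool_rot: [3.141, 0.001, -0.235]
contact_force: [-0.3, -0.2, 2.5]
opening: 0.0597
t 22.18 pos [0.5943 0.0145 0.0647] rot [ 3.1406e+00  6.0000e-04 -2.3520e-01] F [-0.3 -0.2  2.5] M [-0.07  0.09 -0.06] op 0.0597 q [-0.1   0.63  1.52 -0.    0.99  1.7 ]
```

View pics/s11.png

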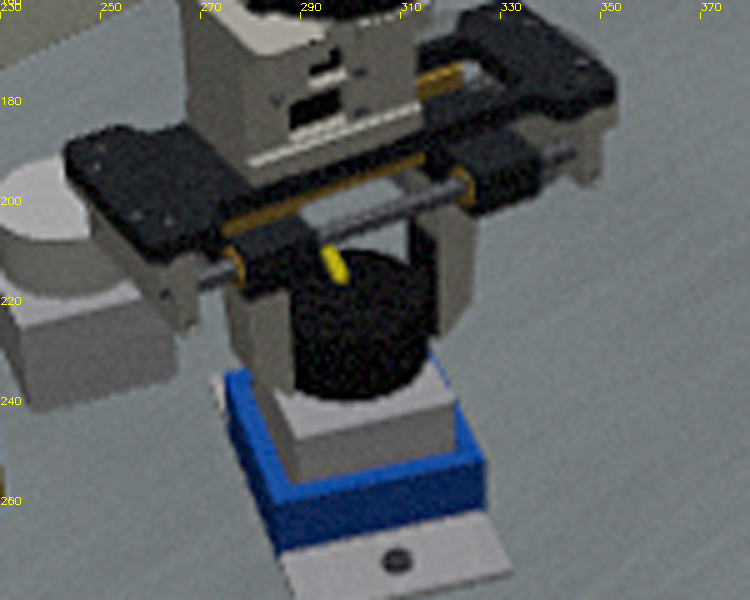

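```bash
python3 -m crank '{"claw":[0,0,0,0,0,0,0,0],"delta_pos":[[0,0,-0.005],[0,0,-0.01],[0,0,-0.015],[0,0,-0.02],[0,0,-0.025],[0,0,-0.03],[0,0,-0.035],[0,0,-0.035]],"roll":[-0.4,-0.8,-1.2,-1.6,-2,-2.4,-2.7,-2.7]}' 60
python3 -c "
from h import *
a=w('side',[(298.6,216.4),(295.6,210)],.091);print(a,np.arctan2(*(a[1]-a[0])[1::-1])+.487)
s=st()
shot('side','s12',(230,160,150,120),5)"
```

```text
time: 22.9
tool_pos: [0.5944, 0.0145, 0.0655]
tool_rot: [3.141, 0.001, 0.047]
contact_force: [-0.5, -3.2, 1.8]
opening: 0.0595
[[0.60131069 0.01327651 0.091     ]
 [0.62037844 0.00308771 0.091     ]] -0.0037462819840932693
t 22.9 pos [0.5944 0.0145 0.0655] rot [3.1407e+00 8.0000e-04 4.6900e-02] F [-0.5 -3.2  1.8] M [-0.32  0.12  0.07] op 0.0595 q [-0.1   0.63  1.52 -0.    0.99  1.42]
```

View pics/s12.png

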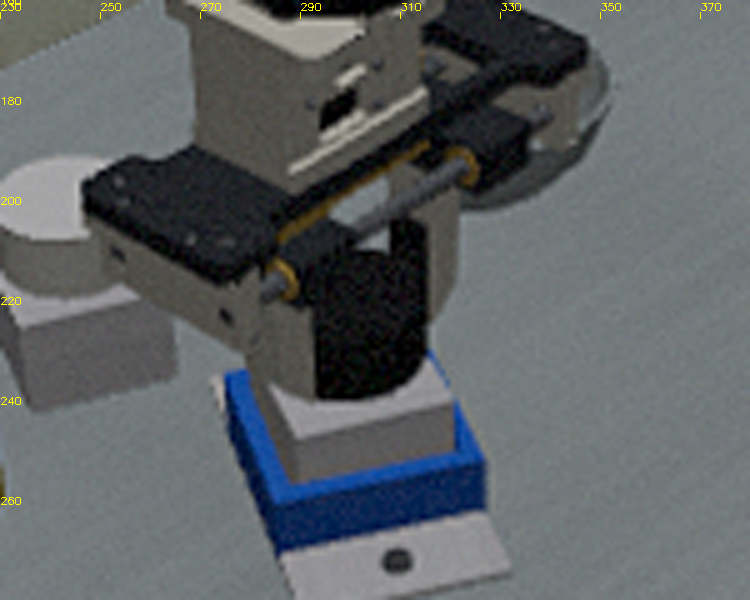

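```bash
python3 -m crank '{"claw":[0,0,0,0,0,0,0,0],"delta_pos":[[0,0,-0.005],[0,0,-0.01],[0,0,-0.015],[0,0,-0.02],[0,0,-0.025],[0,0,-0.03],[0,0,-0.035],[0,0,-0.035]],"roll":[-0.4,-0.8,-1.2,-1.6,-2,-2.4,-2.8,-2.8]}' 60
python3 -c "
from h import *
st()"
```

```text
time: 23.62
tool_pos: [0.5941, 0.0145, 0.0665]
tool_rot: [3.141, 0.001, 0.34]
contact_force: [-3.1, -3.9, 3.6]
opening: 0.0596
t 23.62 pos [0.5941 0.0145 0.0665] rot [3.1411e+00 1.5000e-03 3.4010e-01] F [-3.1 -3.9  3.6] M [-0.5   0.36  0.05] op 0.0596 q [-0.1   0.63  1.52 -0.    0.99  1.13]
```

```bash
python3 -m crank '{"claw":[0,0,0,0,0,0,0,0],"delta_pos":[[0,0,-0.005],[0,0,-0.01],[0,0,-0.015],[0,0,-0.02],[0,0,-0.025],[0,0,-0.03],[0,0,-0.035],[0,0,-0.035]],"roll":[-0.4,-0.8,-1.2,-1.6,-2,-2.3,-2.5,-2.5]}' 60
python3 -c "
from h import *
st()
shot('side','s13',(230,160,150,120),5);shot('top','t13',(240,140,160,120),5)"
```

```text
time: 24.28
tool_pos: [0.5947, 0.0139, 0.0675]
tool_rot: [3.14, 0.001, 0.6]
contact_force: [-1.4, -5.4, 2.3]
opening: 0.06
t 24.28 pos [0.5947 0.0139 0.0675] rot [3.140e+00 9.000e-04 6.004e-01] F [-1.4 -5.4  2.3] M [-0.99  0.08 -0.05] op 0.06 q [-0.1   0.63  1.52 -0.    0.99  0.87]
```

View pics/s13.png

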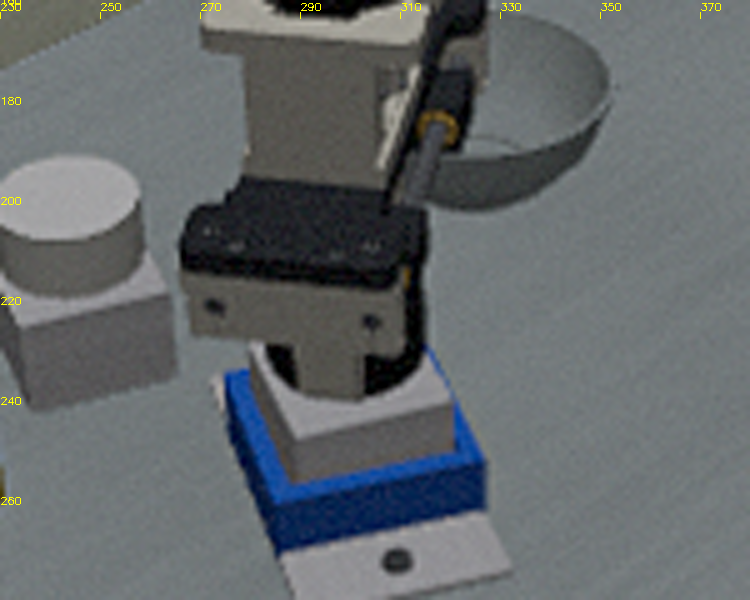

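View pics/t13.png

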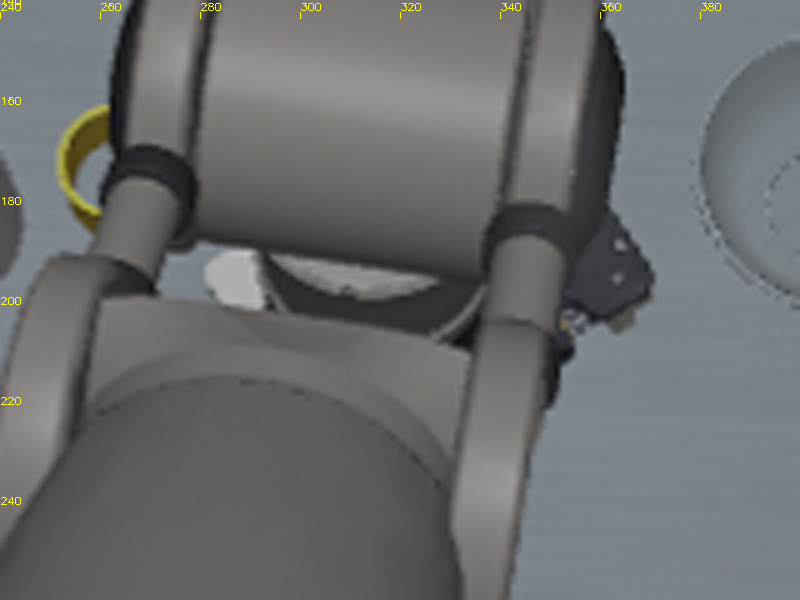

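```bash
python3 -m crank '{"claw":[0,0,0,0,0,0,0,0],"delta_pos":[[0,0,0],[0,0,0],[0,0,0],[0,0,0],[0,0,0],[0,0,0],[0,0,0],[0,0,0]],"roll":[0,0,0,0,0,0,0,0]}' 60
python3 -c "
from h import *
st()"
python3 -m crank '{"claw":[0,0,0,0,0,0,0,0],"delta_pos":[[0,0,-0.01],[0,0,-0.02],[0,0,-0.03],[0,0,-0.04],[0,0,-0.04],[0,0,-0.04],[0,0,-0.04],[0,0,-0.04]],"roll":[0,0,0,0,0,0,0,0]}' 60
python3 -c "
from h import *
st()
shot('side','s14',(230,160,150,120),5)"
```

```text
time: 25.05
tool_pos: [0.5947, 0.014, 0.0675]
tool_rot: [3.14, 0.001, 0.599]
contact_force: [-1.3, -5.4, 2.2]
opening: 0.0599
t 25.05 pos [0.5947 0.014  0.0675] rot [3.140e+00 9.000e-04 5.994e-01] F [-1.3 -5.4  2.2] M [-1.    0.14 -0.05] op 0.0599 q [-0.1   0.63  1.52 -0.    0.99  0.87]
time: 25.72
tool_pos: [0.5947, 0.0149, 0.0683]
tool_rot: [3.141, 0.0, 0.601]
contact_force: [1.1, -5.2, -1.2]
opening: 0.0595
t 25.72 pos [0.5947 0.0149 0.0683] rot [3.1413e+00 3.0000e-04 6.0140e-01] F [ 1.1 -5.2 -1.2] M [-0.88 -0.09 -0.08] op 0.0595 q [-0.1   0.63  1.52 -0.    0.99  0.87]
```

View pics/s14.png

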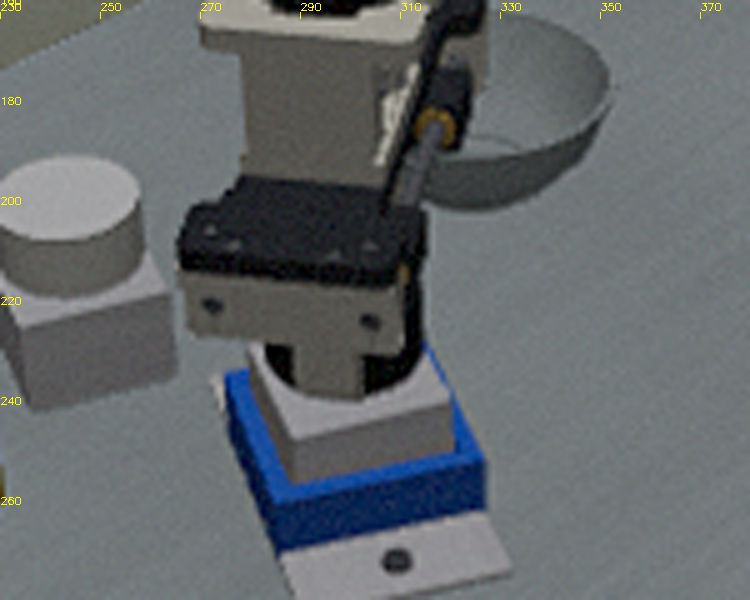

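```bash
python3 -c "
from h import *
for n,p in (('tight',[(299,216.6),(299,209.6)]),('turn.25',[(298.6,216.4),(295.6,210)])):
  a=w('side',p,.090);d=a[1]-a[0];print(n,np.arctan2(d[1],d[0])+.487, np.arctan2(*(a[1,:2]-[.5945,.0148])[::-1])+.487,a)
"
python3 - <<'E'
import cv2,numpy as np
a=cv2.imread('pics/s11_full.png');
for n in('s11','s13','s14'):
    b=cv2.imread(f'pics/{n}_full.png')
    c=cv2.resize(b[225:262,275:330],None,fx=10,fy=10,interpolation=cv2.INTER_CUBIC)
    cv2.imwrite(f'pics/{n}z.png',c)
x=np.hstack([cv2.imread(f'pics/{n}z.png')[:, :] for n in('s13','s14')]);cv2.imwrite('pics/cmp.png',cv2.resize(x,(800,int(x.shape[0]*800/x.shape[1]))))
E
```

```text
tight -0.2722127394549382 -0.17454564587402377 [[ 0.60132145  0.01227834  0.09      ]
 [ 0.61769419 -0.00325864  0.09      ]]
turn.25 -0.003746281984096933 0.04800267008292858 [[0.60232214 0.01236466 0.09      ]
 [0.62142353 0.00215789 0.09      ]]
```

View pics/cmp.png

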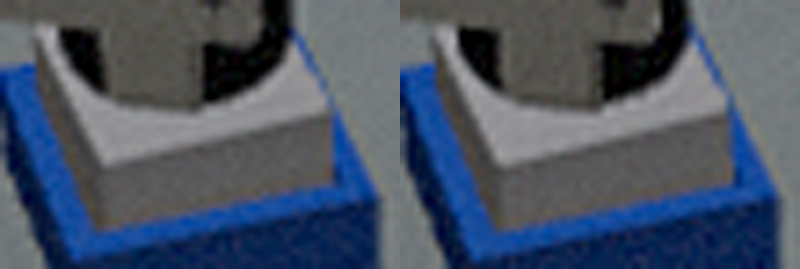

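```bash
python3 -m crank '{"claw":[0,0,0,0,0,0,0,0],"delta_pos":[[0,0,-0.02],[0,0,-0.04],[0,0,-0.06],[0,0,-0.08],[0,0,-0.08],[0,0,-0.08],[0,0,-0.08],[0,0,-0.08]],"roll":[0,0,0,0,0,0,0,0]}' 60
python3 -c "
from h import *
st()
shot('side','s15',(275,225,55,37),14)"
```

```text
time: 26.43
tool_pos: [0.5947, 0.0152, 0.0704]
tool_rot: [-3.142, -0.0, 0.602]
contact_force: [1.2, -3.7, -1.6]
opening: 0.0595
t 26.43 pos [0.5947 0.0152 0.0704] rot [-3.1416 -0.      0.6018] F [ 1.2 -3.7 -1.6] M [-0.49 -0.17  0.  ] op 0.0595 q [-0.1   0.63  1.52  0.    1.    0.87]
```

View pics/s15.png

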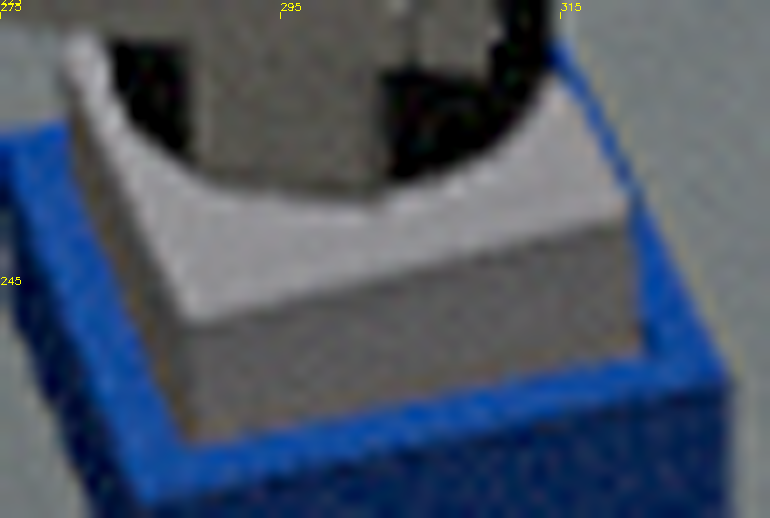

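```bash
python3 -m crank '{"claw":[0,0,0,0,0,0,0,0],"delta_pos":[[0,0,-0.05],[0,0,-0.1],[0,0,-0.15],[0,0,-0.2],[0,0,-0.25],[0,0,-0.3],[0,0,-0.35],[0,0,-0.4]],"roll":[0,0,0,0,0,0,0,0]}' 60
python3 -c "
from h import *
st()
shot('side','s16',(230,160,150,120),5)"
```

```text
time: 27.15
tool_pos: [0.5947, 0.0152, 0.0805]
tool_rot: [3.142, -0.0, 0.602]
contact_force: [0.8, -2.1, -1.7]
opening: 0.0599
t 27.15 pos [0.5947 0.0152 0.0805] rot [ 3.1415 -0.      0.6019] F [ 0.8 -2.1 -1.7] M [-0.35 -0.11  0.04] op 0.0599 q [-0.1   0.61  1.51 -0.    1.02  0.87]
```

View pics/s16.png

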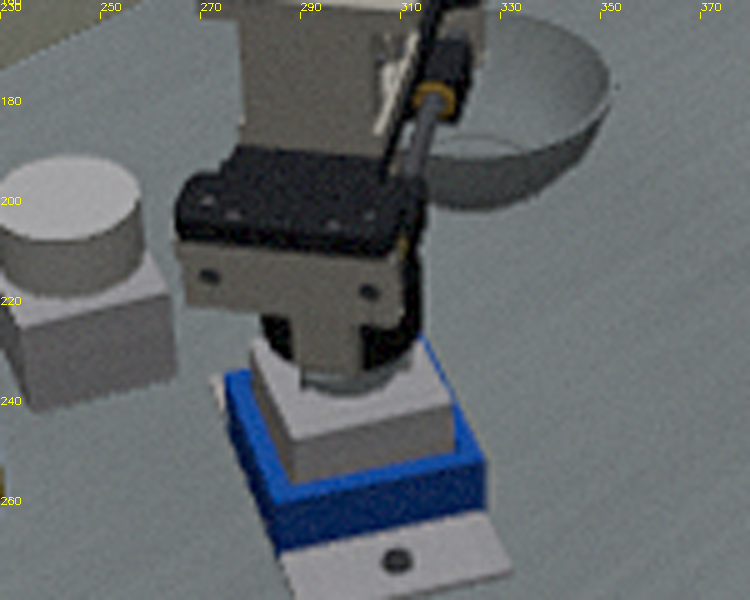

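The cap is coming off with the neck visible at (298,236), and the canister is staying down. I'll lift the rest of the way.

```bash
python3 -m crank '{"claw":[0,0,0,0,0,0,0,0],"delta_pos":[[0,0,-0.1],[0,0,-0.2],[0,0,-0.32],[0,0,-0.45],[0,0,-0.58],[0,0,-0.7],[0,0,-0.8],[0,0,-0.84]],"roll":[0,0,0,0,0,0,0,0]}' 60
python3 -m crank '{"claw":[0,0,0,0,0,0,0,0],"delta_pos":[[0,0,0],[0,0,0],[0,0,0],[0,0,0],[0,0,0],[0,0,0],[0,0,0],[0,0,0]],"roll":[0,0,0,0,0,0,0,0]}' 60
python3 -c "
from h import *
st()
shot('side','s17',(230,160,150,120),5);shot('top','t17')"
```

```text
time: 27.87
tool_pos: [0.5949, 0.0151, 0.102]
tool_rot: [3.141, -0.001, 0.602]
contact_force: [0.3, -0.4, -0.0]
opening: 0.0596
time: 28.53
tool_pos: [0.5947, 0.0151, 0.1013]
tool_rot: [3.142, 0.0, 0.602]
contact_force: [1.0, -0.1, -0.2]
opening: 0.0599
t 28.53 pos [0.5947 0.0151 0.1013] rot [3.1415e+00 1.0000e-04 6.0180e-01] F [ 1.  -0.1 -0.2] M [-0.02 -0.05  0.01] op 0.0599 q [-0.1   0.59  1.49 -0.    1.06  0.87]
```

View pics/s17.png

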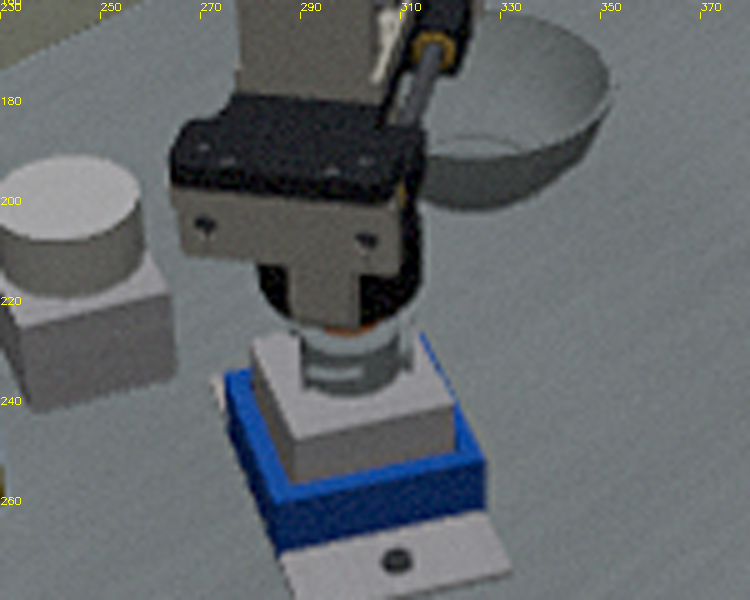

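View pics/t17.png

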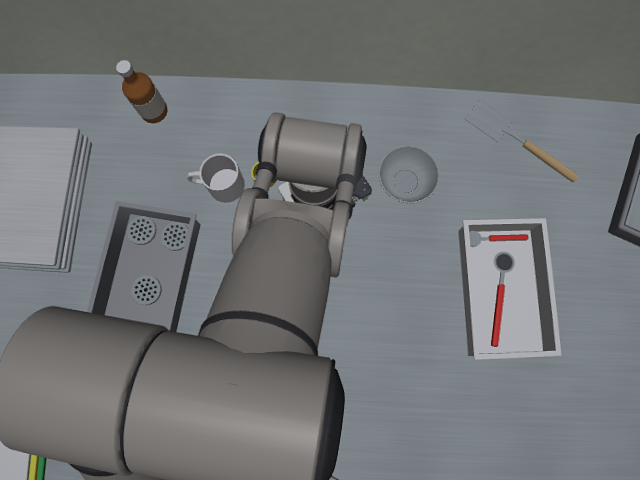

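View pics/s17_full.png

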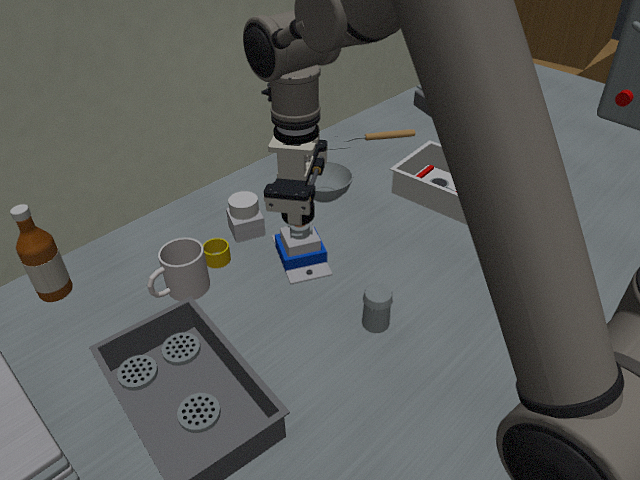

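The orange seal shows at (300,225), just below the cap's edge. The canister is seated, both pans hold their items, the contact forces are about zero and the tool is level. I'll hand in now.

```bash
python3 -c "
from h import *
print(robot.hand_in()); st()"
```

```text
the job is handed in; nothing more can be done
None
the job is handed in; nothing more can be done
```

The job is done and handed in at about 28.6 s of the 72 s allowed. `hand_in()` gives no verdict, so this rests on my own checks.

- **Spoon and plate:** I laid the spoon flat in the white pan, clear of the fixed one. The mincer plate lies flat in the grey pan, clear of the other two.
- **Cap:** I gripped it at 60 N and turned it anticlockwise by 1.09 rad, rising about 3.5 mm as it turned. By the camera, the stripe started at about −0.27 rad and should have ended near +0.75 to +0.8 rad.
- **Lift:** I then lifted it straight up, to where its lower edge should be about 8 mm above the seal.

**Last checks:**
- The final pictures show the canister down in its brace with the neck and orange seal exposed. The other bench items I could see looked unmoved.
- The cap is held level at zero tilt, with contact forces of about 1 N or less and the opening steady at 60 mm.

**Less certain:**
- The gripper hid the stripe after the first half of the turn, so the final bearing comes from the tool's rotation. I confirmed the thread was free by a slow test lift: the vertical force stayed within about 2 N, and the canister's 5.4 N weight never came up.
- There was about 5 N of sideways force at the end of the turn. It disappeared once the cap was off.

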